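# Clamp a mounted print in the studio screw press

### The job

Push the plywood board with the print along its guides into the screw press until it rests against the back stop. Then take the crank by its wooden knob and wind it round clockwise (seen from above) until the platen clamps the board firmly, which you feel as the knob pushing back with about 7 N, but do not over-tighten it and crush the print. Let go and leave the jar, the ink bottle and the brayer where they are.

Things in the scene. Friction and masses are not known exactly. Their poses are not given: they have to be found in the camera images.
- press: Grey screw press fixed to the table. Origin: on the table below the screw axis; x = feed direction (into the press), z up. Bed x -200 to 140 mm, 210 mm wide, top 30 mm above the table. Side guides 10 mm high, inner faces at y = -62.5 and 62.5 mm. Two columns (26 mm thick, y = -88 and 88 mm) carry a bridge 45 mm thick in x, 220 mm long in y, 134 to 166 mm above the table.
- stop (a point): Middle of the face of the back stop, a steel bar 14 mm high across the far end of the bed, 120 mm beyond the screw axis (press x = 120 mm). The point lies at bed height, 30 mm above the table.
- board: Plywood board 260 (x) by 120 (y) by 18 mm (z), 0.3 to 0.65 kg, a print on its top, loose on the bed between the guides, sticking out at the feed side; x as the press's x. Origin: centre of its underside. Home, its origin is 130 mm before the stop's face (press x = -10 mm); it starts 40 to 75 mm short of that. Its near end face is 130 mm from the origin along -x.
- platen: Dark steel pressing plate 120 by 110 by 18 mm under the screw. Origin on the screw axis, 20 mm above its lower face, which starts 17 to 37 mm above the board. Clockwise crank turns (from above) lower it 22 mm a turn. A stiff spring pack backs it: the crank can go on when the platen has stopped on the board, and the clamping force then rises steeply, within a small part of a turn.
- grip (a point): Point on the axis of the crank's upright wooden knob, 30 mm above the knob's lower end and 220 mm above the table. Knob 26 mm in diameter, 56 mm tall (top 26 mm above this point); it spins freely on its own axis, 55 mm from the crank's axis. A flat steel crank arm runs below it, top 188 mm above the table. The crank turns at a fixed height and stays where it is left.
- hub (a point): Point on the crank's vertical axis, level with point grip, in free air above the crank arm. Running free the crank takes 2 to 4 N along the circle at the knob (up to 3 N of friction either way when stopped); once the platen bears this grows by 1 N per 16 N of clamping force. About 7 N is a firm clamp, under 6 N loose, over 13 N crushes the print. Let go, the crank springs back a little and holds.
- marker_jar: Bystander: glass jar of marker pens, 72 mm in diameter, about 160 mm tall. Origin: centre of its underside.
- ink_bottle: Bystander: small ink bottle with a black cap, 52 mm in diameter, 75 mm tall. Origin: centre of its underside.
- brayer: Bystander: hand roller lying on the table, rubber roller 90 mm long and 34 mm in diameter on its y axis, wooden handle along -x to 130 mm. Origin: on the table below the middle of the roller.

How it is judged:
On the way, in this order (a step that is already met when the one before it is completed fails the run):
1. the board is home: within 4 mm of the back stop (x of board in the frame of press above -0.014 m), for 0.2 s.
2. the platen clamps the board firmly: with more than 35 N (contact force between platen and board above 35 N), for 0.2 s.
At the end, for the whole second after the job is handed in: The board is within 4 mm of the back stop and the platen still clamps it with more than 25 N after the robot has let go, all at rest (x of board in the frame of press above -0.014 m and contact force between platen and board above 25 N and linear speed of each of board, platen below 0.01 m/s); the robot touches nothing.
It fails at once if the print is crushed: the platen presses the board with more than 180 N (over 13 N at the knob) (contact force between platen and board above 180 N).
It fails at once if the jar is moved more than 25 mm (distance of marker_jar from where it was at the start of the episode above 0.025 m).
It fails at once if the ink bottle is moved more than 25 mm (distance of ink_bottle from where it was at the start of the episode above 0.025 m).
It fails at once if the brayer is moved more than 25 mm (distance of brayer from where it was at the start of the episode above 0.025 m).
It also fails if it takes over 72 s, if anything falls off the work surface, if the arm or the gripper's body presses on something with over 40 N, if the wrist force passes 120 N, or if a joint passes its speed limit or range.

### The arm

A 7-joint arm with a two-finger parallel gripper is mounted at the origin on the work surface. World frame = base frame: x ahead of the robot, y to its left, z up, the work surface at z = 0. Lengths are in m, angles in rad, forces in N, time in s.
With the tool pointing down it reaches from about 0.425 to 0.875 m from the base axis. Payload 8.4 kg.
Tool frame: the origin (TCP) lies midway between the tips of the shut fingers; the grasp point (between the pads) lies 19 mm behind it; z points along the fingers, y is the direction in which the jaws open and shut (so a half turn about z gives the same grasp; the last joint's range is limited). The gripper opens to 85 mm and grips with 20 to 120 N. Pads are 22 mm wide; open, the fingers measure 114 mm over their backs; the gripper's body (76 mm by 85 mm) begins 54 mm behind the grasp point. The pads swing forward as they close: fully open they stand 13 mm farther back than shut.
Start: joints at [-1.308, 0.333, 0.04, 1.465, -0.013, 1.343, -0.059], TCP at [0.23, 0.608, 0.231] pointing down, gripper open.
Joint ranges: [-2.58, 2.58], [-0.38, 2.09], [-1.3, 1.39], [0.25, 2.4], [-1.5, 4.64], [0.08, 2.09], [-2.65, 2.65]. Speed limits (rad/s): [2.22, 2.22, 2.79, 2.79, 3.14, 3.14, 3.14].

### API

Orientations are given as a unit quaternion [x, y, z, w].
In Python, from cell import * gives the robot as it stands. The module is installed in compiled form; this text tells all that it offers.
- The arm moves only by the shell command python3 -m inch 'ROWS' [FORCE]. ROWS is JSON, a list of rows, each an object with "dp": the shift along the tool's x, y, z in cm, a list of three; "twist": the turn, a rotation vector about the tool's x, y, z in rad, a list of three; "gripper": the opening, from -1 (shut) to 1 (fully open). In form: [{"dp": [x, y, z], "twist": [rx, ry, rz], "gripper": gripper}, ...]. A call has 1 to 10 rows; each row is the pose to reach, as a shift and turn from the pose commanded when the call began, along the tool's axes at that moment; what a row does not reach only later rows make up. A row lasts 1/8 s, in which the tool goes at most 62.5 mm and 10.7 degrees, less where a joint would pass 70% of its speed; a pose out of reach is approached as far as the arm can. A call with a gripper value outside its range is refused whole. The fingers move at their own pace and stop on an object; FORCE is the grip in N (left out, the last holds). Time passes only in rows, so rows that repeat a pose let the fingers close. It gives the time, the measured TCP pose, the force and the opening at its end, in the units of the state.
- get_state(): the state, without advancing time (a new reading comes with each control period).
- capture(name): name is "scene" or "top" or "wrist"; returns (picture, depth): 384x512x3 uint8, red, green, blue; 384x512 float32, m along the optical axis (not along the pixel's ray), 0 where there is no reading.
- camera_model(name): a dict with "fx", "fy", "cx", "cy" (pixels), "dist" ([k1, k2, p1, p2, k3] as OpenCV has them; the pictures are not rectified), "rvec" (rotation vector, rad) and "tvec" (3), from world to camera coordinates, as OpenCV has them; the wrist camera has in their place "T_tool_cam" (4x4, takes a point from camera to tool coordinates, whose origin is the TCP and whose axes are the flange's). Camera axes: x right, y down, z forward; pixel columns grow to the right and rows downward; lengths in m; the calibration is good to about 2 mm. A picture is of the moment at which its call begins: read the wrist's pose just before it. camera_model takes no time and is no camera call.
- sign_off(): hands the job in, once; it reports no verdict.
The state is a dict: "time": time; "joint_pos": joint angles; "joint_velocities": joint speeds; "joint_torque": joint torques, N m; "position": TCP position; "orientation": TCP orientation; "ft_force": force on the tool from outside, world axes, zero at the start; "wrist_torque": the same for the moment, N m; "grip_width": finger opening in m.
Only numpy, scipy, OpenCV 4.12 (cv2) and the standard library are available. Lean on these libraries where they do the work, as an engineer would, in place of code of your own. Each camera call takes 0.05 s, during which the arm holds its last target.

## Working session

There is one attempt and no reset: what is moved stays moved. The work goes in short steps, Python scripts to look and compute and a shell command to move; the robot and the scene stay as the last step left them, time stands still between calls to the robot, and variables do not carry over. Pictures are saved under pics/ and viewed, and the job is handed in when it is done.

```bash
mkdir -p pics; cat > h.py <<'E'
from cell import *
import numpy as np, cv2
def cap(name,fn):
    s=get_state(); p,d=capture(name); cv2.imwrite(f'pics/{fn}.png',p[:,:,::-1]); np.savez(f'pics/{fn}.npz',p=p,d=d,pos=s['position'],q=s['orientation']); return p,d,s
def w2c(name,s=None):
    m=camera_model(name); K=np.array([[m['fx'],0,m['cx']],[0,m['fy'],m['cy']],[0,0,1]]); dist=np.array(m['dist'])
    if 'rvec' in m:
        R=cv2.Rodrigues(np.array(m['rvec'],float))[0]; t=np.array(m['tvec'],float).ravel()
        return K,dist,R.T,-R.T@t
    from scipy.spatial.transform import Rotation as Ro
    T=np.array(m['T_tool_cam']); Rt=Ro.from_quat(s['orientation']).as_matrix()
    return K,dist,Rt@T[:3,:3],Rt@T[:3,3]+np.array(s['position'])
def rays(name,uv,s=None):
    K,dist,R,c=w2c(name,s); n=cv2.undistortPoints(np.array(uv,float).reshape(-1,1,2),K,dist)[:,0]
    return c,(R@np.c_[n,np.ones(len(n))].T).T
def plane(name,uv,z,s=None):
    c,r=rays(name,uv,s); return c+r*((z-c[2])/r[:,2])[:,None]
def depthpts(name,uv,d,s=None):
    c,r=rays(name,uv,s); uv=np.array(uv,int); return c+r*d[uv[:,1],uv[:,0]][:,None]
def cloud(name,d,s=None):
    v,u=np.mgrid[0:384,0:512]; uv=np.c_[u.ravel(),v.ravel()]; P=depthpts(name,uv,d,s).reshape(384,512,3); P[d==0]=np.nan; return P
E
python3 - <<'E'
from h import *
s=get_state(); print(s)
for n in("scene","top","wrist"):
    p,d,_=cap(n,n+'0'); print(n,camera_model(n),(d>0).mean())
E
```

```text
{'time': 0.0, 'joint_pos': array([-1.30818492,  0.33391086,  0.03987819,  1.46627246, -0.01341311,
        1.34331472, -0.05848605]), 'joint_velocities': array([ 9.82455878e-04,  1.24703361e-03,  1.02241676e-03,  1.51769118e-03,
       -8.97503961e-04,  1.26869691e-03, -2.51444781e-05]), 'joint_torque': array([ 1.30451575e-03, -6.58565712e+01,  1.36590030e+00, -4.05539382e+01,
        1.67239801e-02,  1.23627073e-02,  2.58467406e-05]), 'position': array([0.22994154, 0.60747495, 0.23042078]), 'orientation': array([ 1.79925634e-01,  9.83679874e-01, -8.13749720e-04, -9.80855768e-05]), 'ft_force': array([ 0.18518648, -0.31990846,  0.30717302]), 'wrist_torque': array([ 0.0125213 , -0.03732394,  0.01837997]), 'grip_width': 0.08536258095515337}
scene {'fx': 417.10175432126414, 'fy': 417.10175432126414, 'cx': 253.54884288003726, 'cy': 194.6927547897484, 'dist': array([0.01484987, 0.        , 0.        , 0.        , 0.        ]), 'rvec': array([ 1.55868313,  1.91184466, -0.90148756]), 'tvec': array([ 0.10145069, -0.21999076,  2.05757701])} 0.9529876708984375
top {'fx': 416.0486052862925, 'fy': 416.0486052862925, 'cx': 257.9909540301167, 'cy': 194.2706986119901, 'dist': array([0.03397945, 0.        , 0.        , 0.        , 0.        ]), 'rvec': array([ 2.11746511, -2.13032989,  0.17810099]), 'tvec': array([0.01434676, 0.54246128, 1.52111615])} 0.9960174560546875
wrist {'fx': 338.1631423621788, 'fy': 338.1631423621788, 'cx': 245.21550601495082, 'cy': 195.81191960553411, 'dist': array([0.00235062, 0.        , 0.        , 0.        , 0.        ]), 'T_tool_cam': array([[ 9.76602093e-04, -9.65251754e-01, -2.61319914e-01,
         6.58543030e-02],
       [ 9.99999477e-01,  1.02169107e-03, -3.66888068e-05,
         2.83162613e-04],
       [ 3.02402158e-04, -2.61319742e-01,  9.65252247e-01,
        -1.42268714e-01],
       [ 0.00000000e+00,  0.00000000e+00,  0.00000000e+00,
         1.00000000e+00]])} 0.9959259033203125
```

View pics/scene0.png

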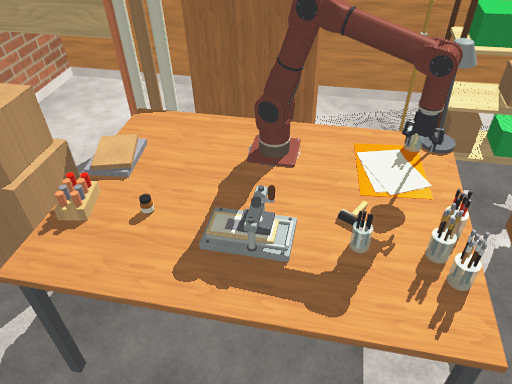

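View pics/top0.png

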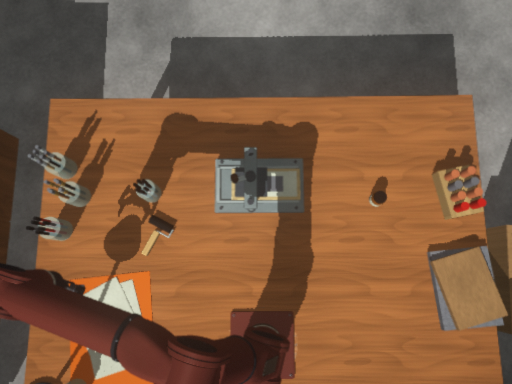

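View pics/wrist0.png

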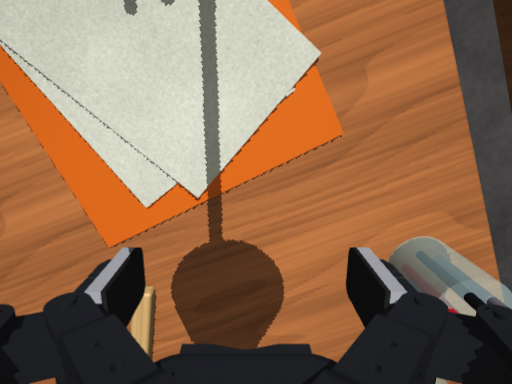

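```bash
python3 - <<'E'
from h import *
a=cv2.imread('pics/top0.png')[135:225,200:320]; b=cv2.imread('pics/scene0.png')[170:270,190:310]
cv2.imwrite('pics/crop1.png',cv2.resize(a,None,fx=6.5,fy=6.5,interpolation=cv2.INTER_CUBIC)); cv2.imwrite('pics/crop2.png',cv2.resize(b,None,fx=6,fy=6,interpolation=cv2.INTER_CUBIC))
d=np.load('pics/top0.npz')['d']; P=cloud('top',d)
np.set_printoptions(precision=0,suppress=True,linewidth=250)
Z=P[140:222:3,208:312:4,2]*1000
print('cols',range(208,312,4))
for i,r in enumerate(Z): print(140+3*i,r)
E
```

```text
cols range(208, 312, 4)
140 [ 1.  1. -6. -2.  3.  3. -2. -2. -0. -3.  0. -4. -3. -4. -8. -4.  4. -4.  3. -4.  2. -1. -4. -3.  3. -2.]
143 [ -7.  -3. -10.  -1.  -6.  -3.  -2.   2.  -5.  -7.  -2.  -2.  -1.  -4.   2.  -8.  -2.  -2.  -2.  -6.  -6.   1.  -6.   4.  -5.  -4.]
146 [ 1. -2. -6. -3. -2. -3. -2.  7. -7. -0.  7. -2.  5. -2.  3.  7.  0. -3. -3. -3. -7. -3. -5. -8. -6. -6.]
149 [ -2.  -0.   0.  -3.   0.   2.   4.   0.  -3. 164. 180. 161.  -2.   1.  -5.   6.   1.  -2.  -3.   1.  -2.  -9.   1.  -5.  -3.  -0.]
152 [ -0.   1.  -3.  -0.   3.   1.   2.   4.   0. 165. 172. 173.   1.  -5.  -5.  -2.  -2.  -4.   1.   2.  -4.  -0.  -4.  -3.  -6.   1.]
155 [ -2.  -3.   1.   1.   4.  -0.   2.   2.  -6. 161. 168. 169.  -1.  -2.  -5.   0.  -3.  -5.  -2.  -3.  -1.  -3.  -3.   1.  -4.  -7.]
158 [ -1.  -1.  -9.  -3.  -2.  -1.  -5.   2.  10. 164. 166. 164. -13.   0.  -2.  -2.  -7.   4.  -8.  -2.   1.  30.  31.  23.   0.  -1.]
161 [ -0.  -4.  23.  37.  36.  32.  31.  18.  36. 163. 164. 168. 136.  31.  28.  26.  20.  22.  32.  27.  27.  20.  33.  28.  -0.   3.]
164 [  0.  -1.  26.  28.  nan  25.  26. 
[... 1901 characters left out ...]
5.  31.  26. 164. 170. 164. 162.  29.  27.  29.  23.  31.  29.  32.  27.  29.  31.  27.  34.  -1.]
209 [-4.  8. 28. 37. 29. 34. 30. 23. 25. 32. 48. 64. 36. 34. 30. 29. 32. 29. 33. 28. 29. 28. 32. 27. 30.  5.]
212 [-1.  1. 23. 22. 24. 26. 24. 29. 22. 23. 22. 25. 20. 23. 13. 17. 11. 10. 20. 13. 15. 13. 17. 12. -1. -3.]
215 [  1.  -4.   1.  -1.  -1.   7.  -4.  -1.  -4.   1.  -5.   5.   3.  -3.  -4.   3.  -2.  -6.   1. -12.   3.  -1.   3.   0.  -4.   8.]
218 [ 4.  3. -2. -2. -1. -2. -0. -4.  0.  1.  2.  3.  5.  4. -3.  1. -2. -1. -1. -2.  3.  2. -4.  3. -4.  0.]
221 [ -8.  -4.  -3.  -3.  -5.  -6.   7.   3.  -9.  -2.   5.  -4.  -2.   5.   0.   2.  -4.  -5.   2.  -4.  -4.  -0.   2.  -5. -10.   4.]
```

View pics/crop1.png

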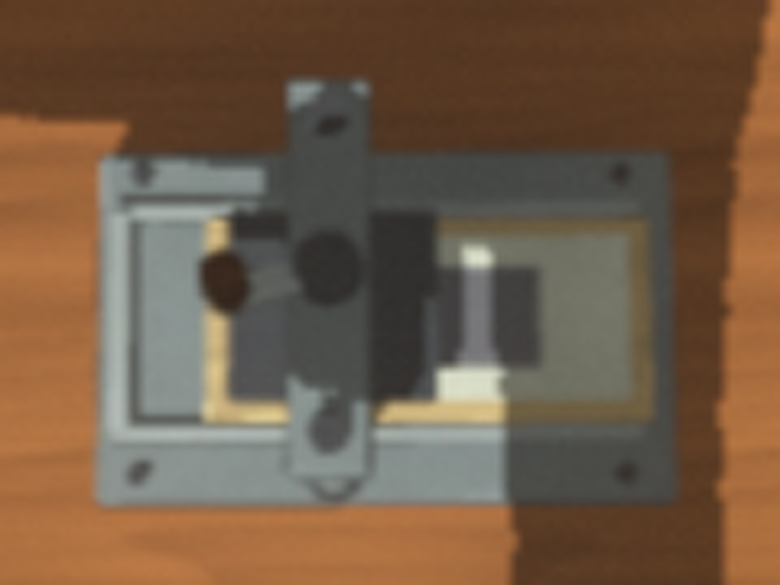

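View pics/crop2.png

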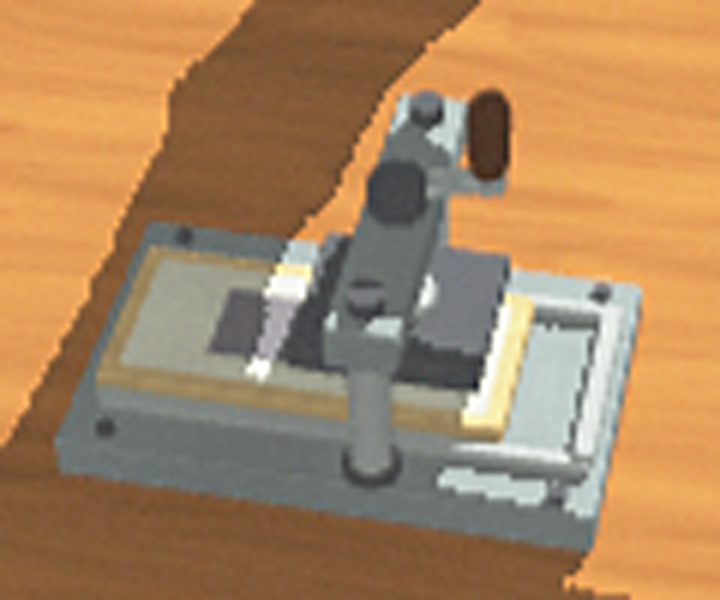

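```bash
python3 - <<'E'
from h import *
np.set_printoptions(precision=4,suppress=True)
f=lambda u:(np.array(u,float)+.5)/6.5-.5+np.array([200,135])
B=plane('top',f([(97,155),(668,152),(677,502),(97,503)]),.03); print('bed',B, np.linalg.norm(B-np.roll(B,-1,0),axis=1))
bd=plane('top',f([(203,217),(652,220),(654,423),(204,420)]),.048); print('board',bd,np.linalg.norm(bd-np.roll(bd,-1,0),axis=1))
st=plane('top',f([(133,225),(131,425)]),.030);print('stopbase',st, plane('top',f([(133,225),(131,425)]),.044))
print('knob',plane('top',f([(222,279)]),.246),'hubtop screw',plane('top',f([(328,268)]),.19))
br=plane('top',f([(287,80),(369,80),(371,475),(287,470)]),.166);print('bridge',br,br.mean(0))
print('brayer jar ink',plane('top',[(162,225),(145,189),(378,198)],0.03))
ax=B[0]+B[3]-B[1]-B[2]; ax/=np.linalg.norm(ax); print('yaw',np.arctan2(ax[1],ax[0]), np.arctan2(*((bd[0]+bd[3]-bd[1]-bd[2])[[1,0]])))
# press frame
n=np.array([-ax[1],ax[0],0]); c=B.mean(0); o=c+ax*0.03; print('origin',o)
E
```

```text
bed [[ 0.6883  0.1792  0.03  ]
 [ 0.6874 -0.1612  0.03  ]
 [ 0.4772 -0.1614  0.03  ]
 [ 0.4789  0.1765  0.03  ]] [0.3404 0.2102 0.3379 0.2094]
board [[ 0.6454  0.1143  0.048 ]
 [ 0.6415 -0.149   0.048 ]
 [ 0.5209 -0.1475  0.048 ]
 [ 0.5245  0.113   0.048 ]] [0.2634 0.1206 0.2605 0.1209]
stopbase [[0.6452 0.1573 0.03  ]
 [0.5248 0.1571 0.03  ]] [[0.6418 0.1558 0.044 ]
 [0.5225 0.1557 0.044 ]]
knob [[0.5641 0.0893 0.246 ]] hubtop screw [[0.5821 0.0368 0.19  ]]
bridge [[0.693  0.0598 0.166 ]
 [0.6927 0.0149 0.166 ]
 [0.4743 0.0148 0.166 ]
 [0.4773 0.0596 0.166 ]] [0.5843 0.0373 0.166 ]
brayer jar ink [[ 0.4307  0.3737  0.03  ]
 [ 0.5694  0.4436  0.03  ]
 [ 0.5283 -0.4433  0.03  ]]
yaw 1.5671008140769038 1.5566443019848484
origin [0.5831 0.0383 0.03  ]
```

```bash
cat >> h.py <<'E'
from scipy.spatial.transform import Rotation as Ro
def rel(ts,R=None):
    s=get_state(); Rt=Ro.from_quat(s['orientation']) if R is None else R; p=np.array(s['position'])
    for t in ts: print(t,'dp cm',np.round(Rt.inv().apply(np.array(t)-p)*100,1))
GOAL=Ro.from_matrix(np.array([[0,1,0],[1,0,0],[0,0,-1]],float))
E
python3 - <<'E'
from h import *
s=get_state(); print((Ro.from_quat(s['orientation']).inv()*GOAL).as_rotvec())
rel([(.5,.3,.34),(.6,0.1,.34),(.583,-.21,.2)])
d=np.load('pics/top0.npz')['d']; P=cloud('top',d)
m=lambda a,b,c,e:np.nanmean(P[a:b,c:e,2])
print('platen',m(186,195,237,243),m(170,190,259,265),'board',m(176,195,272,295),'bed',m(200,206,262,300),m(172,195,222,229),'table',m(110,135,200,300), 'crank', m(176,180,240,244))
E
```

```text
[-1.08362857e-03  8.12542038e-04  1.20900372e+00]
(0.5, 0.3, 0.34) dp cm [-36.1 -19.2 -10.9]
(0.6, 0.1, 0.34) dp cm [-52.6 -34.4 -10.9]
(0.583, -0.21, 0.2) dp cm [-62.  -64.    3.1]
platen 0.0884377650976775 0.08768027491155518 board 0.04773143822268422 bed 0.03301433140739047 0.02944285735899612 table -0.0011750622205236418 crank 0.18781803728946406
```

```bash
python3 -m inch '[{"dp":[-2,-1,-10.9],"twist":[0,0,0],"gripper":0.2},{"dp":[-4,-3,-10.9],"twist":[0,0,0.1],"gripper":0.2},{"dp":[-10,-6,-10.9],"twist":[0,0,0.25],"gripper":0.2},{"dp":[-15,-9,-10.9],"twist":[0,0,0.4],"gripper":0.2},{"dp":[-20,-12,-10.9],"twist":[0,0,0.55],"gripper":0.2},{"dp":[-25,-14,-10.9],"twist":[0,0,0.7],"gripper":0.2},{"dp":[-30,-17,-10.9],"twist":[0,0,0.85],"gripper":0.2},{"dp":[-36.1,-19.2,-10.9],"twist":[0,0,1.0],"gripper":0.2},{"dp":[-41,-23,-10.9],"twist":[0,0,1.15],"gripper":0.2},{"dp":[-46,-28,-10.9],"twist":[0,0,1.209],"gripper":0.2}]' 40
python3 - <<'E'
from h import *
s=get_state();print(s['position'],s['orientation'])
print((Ro.from_quat(s['orientation']).inv()*GOAL).as_rotvec())
rel([(.583,-.1,.33),(.583,-.21,.3),(.583,-.21,.036)])
E
```

```text
time: 1.4
position: [0.5579, 0.1906, 0.3398]
orientation: [0.708, 0.706, -0.0, 0.0]
ft_force: [-0.4, 0.5, -0.9]
grip_width: 0.0512
[0.55790903 0.19056396 0.33981191] [ 7.08196411e-01  7.06015366e-01 -3.77793244e-04  6.34121430e-05]
[-0.0004446   0.00062396 -0.00308446]
(0.583, -0.1, 0.33) dp cm [-29.    2.6   1. ]
(0.583, -0.21, 0.3) dp cm [-40.    2.6   4. ]
(0.583, -0.21, 0.036) dp cm [-40.    2.6  30.4]
```

```bash
python3 -m inch '[{"dp":[-6,1,0],"twist":[0,0,0],"gripper":0.2},{"dp":[-12,2,0],"twist":[0,0,0],"gripper":0.2},{"dp":[-18,2.6,0],"twist":[0,0,0],"gripper":0.2},{"dp":[-24,2.6,0],"twist":[0,0,0],"gripper":0.2},{"dp":[-30,2.6,0],"twist":[0,0,0],"gripper":0.2},{"dp":[-36,2.6,2],"twist":[0,0,0],"gripper":0.2},{"dp":[-40.4,2.6,6],"twist":[0,0,0],"gripper":0.2},{"dp":[-40.4,2.6,12],"twist":[0,0,0],"gripper":0.2},{"dp":[-40.4,2.6,18],"twist":[0,0,0],"gripper":0.2},{"dp":[-40.4,2.6,22],"twist":[0,0,0],"gripper":0.2}]'
python3 - <<'E'
from h import *
s=get_state();print(s['position'])
p,d,s=cap('wrist','w1')
print((Ro.from_quat(s['orientation']).inv()*GOAL).as_rotvec())
E
```

```text
time: 2.65
position: [0.5817, -0.2113, 0.1172]
orientation: [0.707, 0.707, -0.001, -0.001]
ft_force: [0.0, 0.2, 1.1]
grip_width: 0.0512
[ 0.58170465 -0.21128967  0.11721517]
[-0.00284694 -0.00067147 -0.00023123]
```

View pics/w1.png

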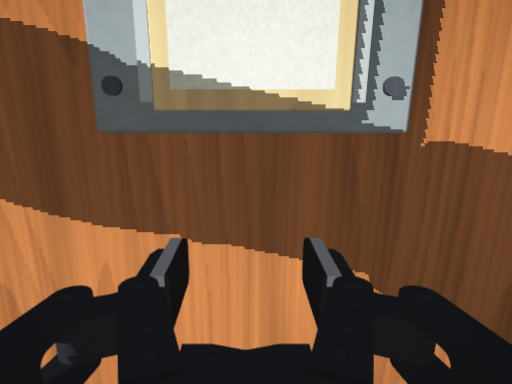

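```bash
python3 - <<'E'
from h import *
f=np.load('pics/w1.npz'); s={'position':f['pos'],'orientation':f['q']}
print(plane('wrist',[(153,110),(352,110)],.048,s)); print(plane('wrist',[(97,132),(408,132)],.03,s))
rel([(.583,-.21,.04),(.583,-.15,.036),(.583,-.10,.036)])
E
```

```text
[[ 0.52584615 -0.1484719   0.048     ]
 [ 0.64646013 -0.14837825  0.048     ]]
[[ 0.48248541 -0.16308928  0.03      ]
 [ 0.69040467 -0.16288043  0.03      ]]
(0.583, -0.21, 0.04) dp cm [0.  0.4 7.3]
(0.583, -0.15, 0.036) dp cm [6.  0.4 7.7]
(0.583, -0.1, 0.036) dp cm [11.   0.4  7.7]
```

```bash
python3 -m inch '[{"dp":[0,0.4,4],"twist":[0,0,0],"gripper":0.2},{"dp":[0,0.4,7.9],"twist":[0,0,0],"gripper":0.2},{"dp":[0,0.4,7.9],"twist":[0,0,0],"gripper":0.2},{"dp":[1.5,0.4,7.9],"twist":[0,0,0],"gripper":0.2},{"dp":[3,0.4,7.9],"twist":[0,0,0],"gripper":0.2},{"dp":[4,0.4,7.9],"twist":[0,0,0],"gripper":0.2},{"dp":[5,0.4,7.9],"twist":[0,0,0],"gripper":0.2},{"dp":[6,0.4,7.9],"twist":[0,0,0],"gripper":0.2},{"dp":[6.5,0.4,7.9],"twist":[0,0,0],"gripper":0.2},{"dp":[7,0.4,7.9],"twist":[0,0,0],"gripper":0.2}]'

```

```text
time: 3.95
position: [0.5871, -0.1427, 0.0417]
orientation: [0.707, 0.707, -0.0, 0.001]
ft_force: [0.8, -5.3, 2.8]
grip_width: 0.0511
```

```bash
python3 -m inch '[{"dp":[0.5,0,0.2],"twist":[0,0,0],"gripper":0.2},{"dp":[1,0,0.3],"twist":[0,0,0],"gripper":0.2},{"dp":[1.4,0,0.3],"twist":[0,0,0],"gripper":0.2},{"dp":[1.8,0,0.3],"twist":[0,0,0],"gripper":0.2},{"dp":[2.1,0,0.3],"twist":[0,0,0],"gripper":0.2},{"dp":[2.3,0,0.3],"twist":[0,0,0],"gripper":0.2}]'

```

```text
time: 4.7
position: [0.5875, -0.1207, 0.0391]
orientation: [0.708, 0.706, -0.0, 0.001]
ft_force: [0.3, -7.7, 5.9]
grip_width: 0.0508
```

```bash
python3 -m inch '[{"dp":[0.2,0,0],"twist":[0,0,0],"gripper":0.2},{"dp":[0.4,0,0],"twist":[0,0,0],"gripper":0.2}]'

```

```text
time: 4.95
position: [0.5875, -0.1168, 0.0391]
orientation: [0.708, 0.706, -0.0, 0.001]
ft_force: [-0.1, -7.1, 4.9]
grip_width: 0.0517
```

```bash
python3 -m inch '[{"dp":[0.2,0,0],"twist":[0,0,0],"gripper":0.2},{"dp":[0.4,0,0],"twist":[0,0,0],"gripper":0.2}]'

```

```text
time: 5.2
position: [0.5874, -0.1145, 0.0391]
orientation: [0.708, 0.706, -0.001, 0.002]
ft_force: [0.9, -14.7, 3.2]
grip_width: 0.051
```

```bash
python3 -m inch '[{"dp":[0.2,0,0],"twist":[0,0,0],"gripper":0.2},{"dp":[0.3,0,0],"twist":[0,0,0],"gripper":0.2}]'

```

```text
time: 5.45
position: [0.5873, -0.1143, 0.0393]
orientation: [0.709, 0.705, -0.002, 0.003]
ft_force: [1.4, -21.8, 1.3]
grip_width: 0.0514
```

```bash
python3 -m inch '[{"dp":[0.0,0,0],"twist":[0,0,0],"gripper":0.2},{"dp":[0.0,0,0],"twist":[0,0,0],"gripper":0.2},{"dp":[-2,0,0],"twist":[0,0,0],"gripper":0.2},{"dp":[-7,0,-3],"twist":[0,0,0],"gripper":1},{"dp":[-10,0,-9],"twist":[0,0,0],"gripper":1},{"dp":[-10,0,-14],"twist":[0,0,0],"gripper":1},{"dp":[-9,0,-20],"twist":[0,0,0],"gripper":1},{"dp":[-6,0,-26],"twist":[0,0,0],"gripper":1},{"dp":[-4,0,-31],"twist":[0,0,0],"gripper":1},{"dp":[-4,0,-31],"twist":[0,0,0],"gripper":1}]'
python3 - <<'E'
from h import *
p,d,s=cap('wrist','w2'); print(s['position']); cap('top','top2')
E
```

```text
time: 6.7
position: [0.5888, -0.1458, 0.3524]
orientation: [0.706, 0.708, 0.003, 0.002]
ft_force: [1.0, 0.3, -0.8]
grip_width: 0.0855
[ 0.58876503 -0.14582364  0.35239698]
```

View pics/w2.png

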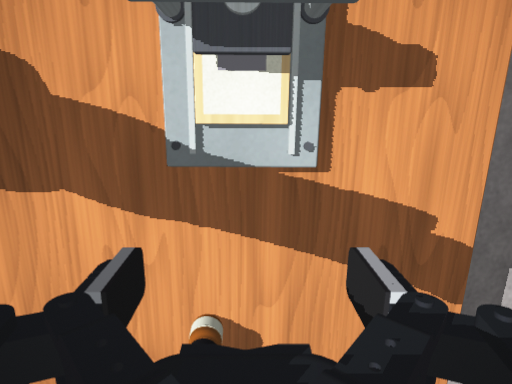

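View pics/top2.png

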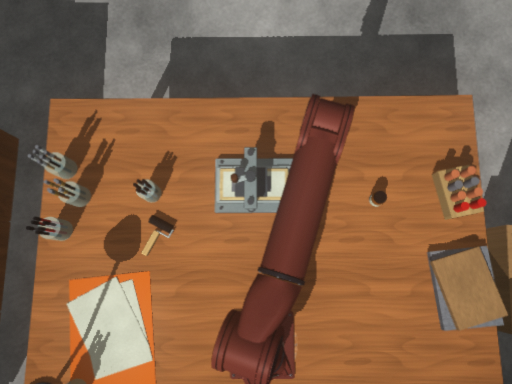

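```bash
python3 - <<'E'
from h import *
f=np.load('pics/w2.npz'); s={'position':f['pos'],'orientation':f['q']}
print(plane('wrist',[(195,125),(291,126)],.048,s)); print(plane('wrist',[(168,165),(317,166)],.03,s))
a=cv2.imread('pics/top2.png')[135:225,200:320]
cv2.imwrite('pics/crop3.png',cv2.resize(a,None,fx=6.5,fy=6.5,interpolation=cv2.INTER_CUBIC))
E
```

```text
[[ 0.52565893 -0.10561715  0.048     ]
 [ 0.65002535 -0.10633607  0.048     ]]
[[ 0.48386652 -0.16124616  0.03      ]
 [ 0.69093072 -0.16186801  0.03      ]]
```

View pics/crop3.png

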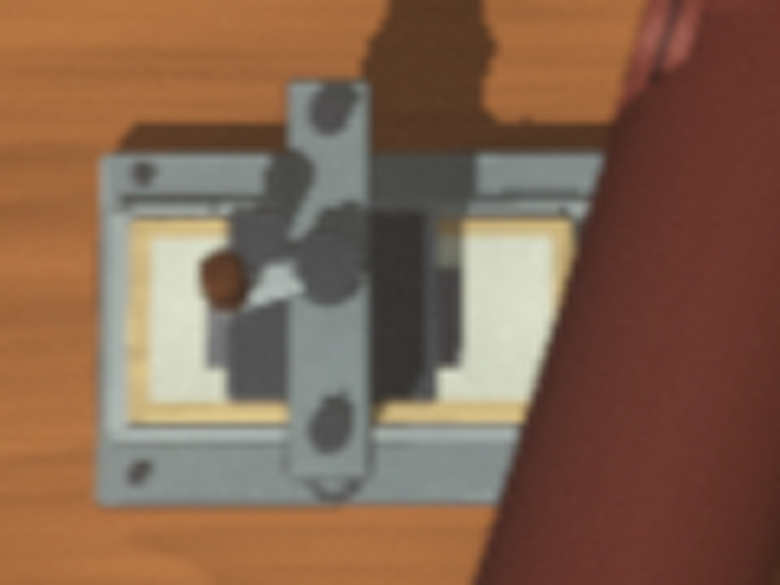

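```bash
python3 - <<'E'
from h import *
f=lambda u:(np.array(u,float)+.5)/6.5-.5+np.array([200,135])
print(plane('top',f([(128,320),(572,225)]),.048)[:,1],plane('top',f([(97,320)]),.03)[:,1],plane('top',f([(97,320)]),.0)[:,1])
print(plane('top',f([(222,279)]),.246))
# wrist subpixel edges
F=np.load('pics/w2.npz'); s={'position':F['pos'],'orientation':F['q']}
p=F['p'].astype(int); print(p[115:172,240].tolist()[::1])
P=cloud('wrist',F['d'],s); print(np.nanmean(P[80:110,220:270,2]))
E
```

```text
[ 0.15772934 -0.10216472] [0.17792262] [0.18141549]
[[0.5641218  0.08926464 0.246     ]]
[[247, 232, 178], [247, 232, 177], [247, 232, 178], [247, 232, 178], [247, 232, 178], [247, 232, 178], [247, 233, 179], [248, 234, 181], [207, 183, 136], [117, 113, 102], [91, 97, 99], [90, 97, 99], [91, 97, 98], [157, 169, 170], [176, 188, 191], [174, 187, 190], [174, 185, 189], [174, 185, 187], [174, 185, 186], [174, 185, 187], [173, 185, 187], [174, 185, 188], [175, 185, 189], [175, 187, 190], [177, 187, 191], [175, 187, 190], [174, 185, 188], [174, 185, 187], [174, 185, 187], [174, 185, 188], [174, 186, 189], [174, 185, 188], [174, 185, 189], [174, 185, 189], [176, 187, 190], [175, 186, 190], [175, 187, 190], [175, 186, 189], [173, 185, 188], [174, 185, 189], [174, 185, 188], [171, 184, 185], [170, 182, 184], [170, 181, 184], [169, 180, 183], [169, 180, 183], [170, 180, 183], [118, 126, 129], [86, 92, 93], [85, 91, 94], [84, 88, 91], [81, 79, 75], [107, 73, 52], [117, 73, 43], [117, 73, 44], [117, 73, 44], [116, 72, 44]]
0.04804302967285868
```

```bash
python3 -m inch '[{"dp":[5,-0.5,0],"twist":[0,0,0],"gripper":1},{"dp":[10,-1,0],"twist":[0,0,0],"gripper":1},{"dp":[15,-1.5,0],"twist":[0,0,0],"gripper":1},{"dp":[18.5,-2,1],"twist":[0,0,0],"gripper":1},{"dp":[18.5,-2,1],"twist":[0,0,0],"gripper":1},{"dp":[18.5,-2,1],"twist":[0,0,0],"gripper":1}]'
python3 - <<'E'
from h import *
p,d,s=cap('wrist','w3'); print(s['position'],(Ro.from_quat(s['orientation']).inv()*GOAL).as_rotvec())
E
```

```text
time: 7.55
position: [0.5667, 0.036, 0.3373]
orientation: [0.708, 0.707, -0.001, -0.0]
ft_force: [-0.6, -0.1, 0.0]
grip_width: 0.0854
[0.56669489 0.03604372 0.33725768] [-0.00189714  0.00087643 -0.00115045]
```

View pics/w3.png

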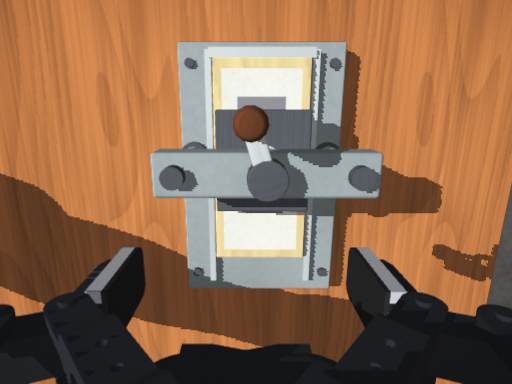

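```bash
python3 - <<'E'
from h import *
f=np.load('pics/w3.npz'); s={'position':f['pos'],'orientation':f['q']}
p=f['p'].astype(int); r=p[:,:,0]; sub=np.zeros(r.shape,np.uint8); sub[95:150,225:280]=((p[:,:,0]>1.6*p[:,:,2]) )[95:150,225:280]*255
n,l,st,c=cv2.connectedComponentsWithStats(sub); i=1+np.argmax(st[1:,4]); print(st[i],c[i])
cs,_=cv2.findContours((l==i).astype(np.uint8),0,1); (x,y),ra=cv2.minEnclosingCircle(cs[0]); print(x,y,ra)
P=cloud('wrist',f['d'],s); print('depth z knob',np.nanmedian(P[118:130,245:257],(0,1)),'hub',np.nanmedian(P[172:188,260:276],(0,1)), 'platen',np.nanmedian(P[113:140,275:300],(0,1)),'bridge',np.nanmedian(P[165:185,300:340],(0,1)))
z=.246
k=plane('wrist',[(x,y),(251,124),c[i]],z,s); print(k)
h=plane('wrist',[(268,180)],.190,s); print('hub',h)
br=plane('wrist',[(152,197),(381,196)],.166,s); print('bridge near edge',br)
bed=plane('wrist',[(178,42),(345,42),(330,287),(190,287)],.03,s); print(bed,bed.mean(0))
E
```

```text
[ 233  106   36   36 1005] [250.02985075 123.30248756]
249.9403839111328 123.40921783447266 18.129648208618164
depth z knob [0.57043081 0.08953826 0.24564298] hub [0.58634016 0.0381084  0.18854069] platen [0.61384353 0.07808006 0.08852512] bridge [0.636802   0.03771199 0.16552423]
[[0.57004737 0.0896409  0.246     ]
 [0.57076537 0.08924964 0.246     ]
 [0.5701076  0.08971153 0.246     ]]
hub [[0.58665376 0.03801741 0.19      ]]
bridge near edge [[0.47693606 0.01588144 0.166     ]
 [0.69691576 0.01699751 0.166     ]]
[[ 0.48391874  0.17541235  0.03      ]
 [ 0.68844768  0.17527024  0.03      ]
 [ 0.69216706 -0.16023755  0.03      ]
 [ 0.48412966 -0.1605325   0.03      ]] [0.58716578 0.00747813 0.03      ]
```

```bash
python3 -m inch '[{"dp":[5.4,0.3,0],"twist":[0,0,0],"gripper":1},{"dp":[5.4,0.3,3],"twist":[0,0,0],"gripper":1},{"dp":[5.4,0.3,8],"twist":[0,0,0],"gripper":1},{"dp":[5.4,0.3,12],"twist":[0,0,0],"gripper":1},{"dp":[5.4,0.3,13.6],"twist":[0,0,0],"gripper":1},{"dp":[5.4,0.3,13.6],"twist":[0,0,0],"gripper":1},{"dp":[5.4,0.3,13.6],"twist":[0,0,0],"gripper":1}]'
python3 - <<'E'
from h import *
p,d,s=cap('wrist','w4'); print(s['position'],s['ft_force'])
E
```

```text
time: 8.48
position: [0.5711, 0.0909, 0.2041]
orientation: [0.707, 0.707, 0.001, 0.001]
ft_force: [-0.8, 0.4, 1.1]
grip_width: 0.0854
[0.57113078 0.09094904 0.20407547] [-0.78472327  0.41373921  1.06689787]
```

View pics/w4.png

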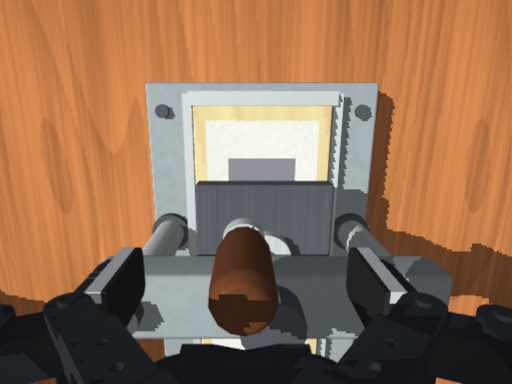

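```bash
python3 -m inch '[{"dp":[-0.1,-0.1,0.2],"twist":[0,0,0],"gripper":-0.2},{"dp":[-0.1,-0.1,0.2],"twist":[0,0,0],"gripper":-0.6},{"dp":[-0.1,-0.1,0.2],"twist":[0,0,0],"gripper":-1},{"dp":[-0.1,-0.1,0.2],"twist":[0,0,0],"gripper":-1},{"dp":[-0.1,-0.1,0.2],"twist":[0,0,0],"gripper":-1},{"dp":[-0.1,-0.1,0.2],"twist":[0,0,0],"gripper":-1}]' 60
python3 - <<'E'
from h import *
s=get_state();print(s['position'],s['ft_force'],s['grip_width'])
E
```

```text
time: 9.28
position: [0.5694, 0.0903, 0.2007]
orientation: [0.707, 0.707, 0.0, 0.0]
ft_force: [1.2, -0.4, 4.3]
grip_width: 0.0246
[0.56939599 0.09025903 0.20074628] [ 1.22188984 -0.43799716  4.3047195 ] 0.02456826684069489
```

```bash
cat >> h.py <<'E'
def table(th0,angs,r=5.5):
    a=np.radians(th0); 
    for g in angs:
        b=np.radians(th0-g); print(g,[round(float(r*(np.sin(b)-np.sin(a))),2),round(float(r*(np.cos(b)-np.cos(a))),2)])
def tang(hub,s=None):
    s=s or get_state(); p=np.array(s['position'])[:2]-np.array(hub); th=np.degrees(np.arctan2(p[1],p[0])); u=p/np.linalg.norm(p); t=np.array([u[1],-u[0]]); f=np.array(s['ft_force'])[:2]
    print('pos',np.round(s['position'],4),'th %.2f r %.4f  resist %.2f radial %.2f fz %.1f'%(th,np.linalg.norm(p),-f@t,f@u,s['ft_force'][2]))
E
python3 - <<'E'
from h import *
tang((.5865,.038)); table(108,range(6,61,6))
E
```

```text
pos [0.5694 0.0903 0.2007] th 108.12 r 0.0550  resist -1.03 radial -0.80 fz 4.3
6 [0.15, 0.56]
12 [0.24, 1.12]
18 [0.27, 1.7]
24 [0.24, 2.27]
30 [0.15, 2.84]
36 [-0.0, 3.4]
42 [-0.21, 3.94]
48 [-0.47, 4.45]
54 [-0.78, 4.93]
60 [-1.14, 5.38]
```

```bash
python3 -m inch '[{"dp":[0.15,0.56,0],"twist":[0,0,0],"gripper":-1},{"dp":[0.24,1.12,0],"twist":[0,0,0],"gripper":-1},{"dp":[0.27,1.7,0],"twist":[0,0,0],"gripper":-1},{"dp":[0.24,2.27,0],"twist":[0,0,0],"gripper":-1},{"dp":[0.15,2.84,0],"twist":[0,0,0],"gripper":-1}]'
python3 - <<'E'
from h import *
tang((.5865,.038))
E
python3 -m inch '[{"dp":[-0.15,0.56,0],"twist":[0,0,0],"gripper":-1},{"dp":[-0.36,1.1,0],"twist":[0,0,0],"gripper":-1},{"dp":[-0.62,1.61,0],"twist":[0,0,0],"gripper":-1},{"dp":[-0.93,2.09,0],"twist":[0,0,0],"gripper":-1},{"dp":[-1.29,2.54,0],"twist":[0,0,0],"gripper":-1}]'
python3 - <<'E'
from h import *
tang((.5865,.038))
E
```

```text
time: 9.9
position: [0.5974, 0.0919, 0.2007]
orientation: [0.707, 0.707, -0.0, -0.0]
ft_force: [-3.2, -0.3, 7.6]
grip_width: 0.0246
pos [0.5974 0.0919 0.2007] th 78.57 r 0.0550  resist 3.05 radial -0.92 fz 7.6
time: 10.52
position: [0.6227, 0.0793, 0.2007]
orientation: [0.707, 0.707, 0.0, -0.0]
ft_force: [-3.8, -0.3, 8.1]
grip_width: 0.0247
pos [0.6227 0.0793 0.2007] th 48.71 r 0.0549  resist 2.64 radial -2.74 fz 8.1
```

```bash
python3 - <<'E'
from h import *
table(48,range(10,101,10)); print(); table(-52,range(10,101,10))
E
```

```text
10 [-0.7, 0.65]
20 [-1.51, 1.18]
30 [-2.39, 1.55]
40 [-3.32, 1.77]
50 [-4.28, 1.82]
60 [-5.23, 1.7]
70 [-6.15, 1.42]
80 [-7.0, 0.98]
90 [-7.77, 0.41]
100 [-8.42, -0.29]

10 [-0.52, -0.8]
20 [-0.9, -1.69]
30 [-1.11, -2.62]
40 [-1.16, -3.58]
50 [-1.05, -4.53]
60 [-0.77, -5.45]
70 [-0.33, -6.3]
80 [0.25, -7.07]
90 [0.95, -7.72]
100 [1.75, -8.24]
```

```bash
python3 -m inch '[{"dp":[-0.70,0.65,0],"twist":[0,0,0],"gripper":-1},{"dp":[-1.51,1.18,0],"twist":[0,0,0],"gripper":-1},{"dp":[-2.39,1.55,0],"twist":[0,0,0],"gripper":-1},{"dp":[-3.32,1.77,0],"twist":[0,0,0],"gripper":-1},{"dp":[-4.28,1.82,0],"twist":[0,0,0],"gripper":-1},{"dp":[-5.23,1.7,0],"twist":[0,0,0],"gripper":-1},{"dp":[-6.15,1.42,0],"twist":[0,0,0],"gripper":-1},{"dp":[-7.0,0.98,0],"twist":[0,0,0],"gripper":-1},{"dp":[-7.77,0.41,0],"twist":[0,0,0],"gripper":-1},{"dp":[-8.42,-0.29,0],"twist":[0,0,0],"gripper":-1}]'
python3 - <<'E'
from h import *
tang((.5865,.038))
E
```

```text
time: 11.78
position: [0.6203, -0.0054, 0.2008]
orientation: [0.707, 0.707, 0.001, 0.0]
ft_force: [2.1, 3.6, 6.5]
grip_width: 0.0245
pos [ 0.6203 -0.0054  0.2008] th -52.07 r 0.0550  resist 3.89 radial -1.51 fz 6.5
```

```bash
python3 -m inch '[{"dp":[-0.52,-0.8,0],"twist":[0,0,0],"gripper":-1},{"dp":[-0.9,-1.69,0],"twist":[0,0,0],"gripper":-1},{"dp":[-1.11,-2.62,0],"twist":[0,0,0],"gripper":-1},{"dp":[-1.16,-3.58,0],"twist":[0,0,0],"gripper":-1},{"dp":[-1.05,-4.53,0],"twist":[0,0,0],"gripper":-1},{"dp":[-0.77,-5.45,0],"twist":[0,0,0],"gripper":-1},{"dp":[-0.33,-6.3,0],"twist":[0,0,0],"gripper":-1},{"dp":[0.25,-7.07,0],"twist":[0,0,0],"gripper":-1},{"dp":[0.95,-7.72,0],"twist":[0,0,0],"gripper":-1},{"dp":[1.75,-8.24,0],"twist":[0,0,0],"gripper":-1}]'
python3 - <<'E'
from h import *
tang((.5865,.038)); cap('scene','s5')
print();table(-152,range(5,51,5));print();table(-202,range(4,41,4))
a=cv2.imread('pics/s5.png')[170:270,190:310]; cv2.imwrite('pics/crop5.png',cv2.resize(a,None,fx=6,fy=6,interpolation=cv2.INTER_CUBIC))
E
```

```text
time: 13.02
position: [0.5378, 0.0117, 0.2007]
orientation: [0.707, 0.707, 0.0, 0.001]
ft_force: [7.1, -0.5, 3.6]
grip_width: 0.0244
pos [0.5378 0.0117 0.2007] th -151.61 r 0.0553  resist 3.81 radial -6.04 fz 3.6

5 [0.43, -0.21]
10 [0.88, -0.37]
15 [1.34, -0.5]
20 [1.82, -0.59]
25 [2.29, -0.64]
30 [2.77, -0.64]
35 [3.25, -0.6]
40 [3.73, -0.52]
45 [4.19, -0.4]
50 [4.64, -0.24]

4 [0.35, 0.16]
8 [0.69, 0.34]
12 [1.02, 0.54]
16 [1.33, 0.77]
20 [1.62, 1.01]
24 [1.9, 1.28]
28 [2.15, 1.56]
32 [2.39, 1.87]
36 [2.6, 2.18]
40 [2.8, 2.52]
```

View pics/crop5.png

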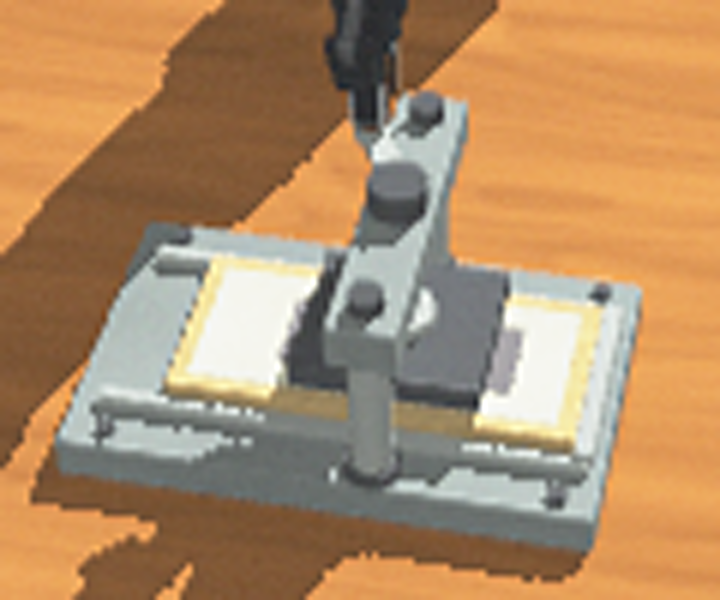

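```bash
python3 -m inch '[{"dp":[0.43,-0.15,0],"twist":[0,0,0],"gripper":-1},{"dp":[0.88,-0.3,0],"twist":[0,0,0],"gripper":-1},{"dp":[1.34,-0.43,0],"twist":[0,0,0],"gripper":-1},{"dp":[1.82,-0.52,0],"twist":[0,0,0],"gripper":-1},{"dp":[2.29,-0.57,0],"twist":[0,0,0],"gripper":-1}]'
python3 - <<'E'
from h import *
tang((.5865,.038))
E
python3 -m inch '[{"dp":[0.48,0,0],"twist":[0,0,0],"gripper":-1},{"dp":[0.96,0.04,0],"twist":[0,0,0],"gripper":-1},{"dp":[1.44,0.12,0],"twist":[0,0,0],"gripper":-1}]'
python3 - <<'E'
from h import *
tang((.5865,.038))
E
```

```text
time: 13.7
position: [0.5314, 0.0339, 0.2007]
orientation: [0.707, 0.707, -0.001, 0.0]
ft_force: [0.9, -2.4, 8.0]
grip_width: 0.0248
pos [0.5314 0.0339 0.2007] th -175.72 r 0.0552  resist 2.50 radial -0.73 fz 8.0
time: 14.08
position: [0.5323, 0.0484, 0.2006]
orientation: [0.707, 0.707, -0.001, -0.0]
ft_force: [-2.4, -3.7, 10.7]
grip_width: 0.0249
pos [0.5323 0.0484 0.2006] th 169.13 r 0.0552  resist 4.09 radial 1.69 fz 10.7
```

```bash
python3 - <<'E'
from h import *
table(168,range(3,67,3))
E
python3 -m inch '[{"dp":[0.27,0.08,0],"twist":[0,0,0],"gripper":-1},{"dp":[0.54,0.17,0],"twist":[0,0,0],"gripper":-1},{"dp":[0.79,0.28,0],"twist":[0,0,0],"gripper":-1}]'
python3 - <<'E'
from h import *
tang((.5865,.038))
E
```

```text
3 [0.28, 0.07]
6 [0.56, 0.15]
9 [0.83, 0.25]
12 [1.09, 0.36]
15 [1.35, 0.48]
18 [1.61, 0.62]
21 [1.85, 0.77]
24 [2.09, 0.93]
27 [2.32, 1.11]
30 [2.54, 1.29]
33 [2.75, 1.49]
36 [2.94, 1.7]
39 [3.13, 1.92]
42 [3.31, 2.15]
45 [3.47, 2.38]
48 [3.62, 2.63]
51 [3.76, 2.88]
54 [3.88, 3.14]
57 [3.99, 3.41]
60 [4.09, 3.68]
63 [4.17, 3.96]
66 [4.24, 4.24]
time: 14.45
position: [0.5347, 0.0568, 0.2006]
orientation: [0.707, 0.707, -0.001, -0.001]
ft_force: [-5.5, -0.6, 12.8]
grip_width: 0.0244
pos [0.5347 0.0568 0.2006] th 160.06 r 0.0551  resist 2.46 radial 4.96 fz 12.8
```

```bash
python3 -m inch '[{"dp":[0.28,0.06,-0.1],"twist":[0,0,0],"gripper":-1},{"dp":[0.54,0.17,-0.1],"twist":[0,0,0],"gripper":-1},{"dp":[0.8,0.31,-0.1],"twist":[0,0,0],"gripper":-1}]'
python3 - <<'E'
from h import *
tang((.5865,.038))
E
python3 -m inch '[{"dp":[0.24,0.15,0],"twist":[0,0,0],"gripper":-1},{"dp":[0.48,0.31,0],"twist":[0,0,0],"gripper":-1}]'
python3 - <<'E'
from h import *
tang((.5865,.038))
E
```

```text
time: 14.82
position: [0.5384, 0.065, 0.2008]
orientation: [0.707, 0.707, -0.001, -0.0]
ft_force: [-0.6, -2.9, 1.2]
grip_width: 0.0248
pos [0.5384 0.065  0.2008] th 150.71 r 0.0552  resist 2.81 radial -0.84 fz 1.2
time: 15.08
position: [0.5417, 0.0702, 0.2008]
orientation: [0.707, 0.707, -0.001, -0.0]
ft_force: [-0.2, -3.2, -1.8]
grip_width: 0.0246
pos [0.5417 0.0702 0.2008] th 144.29 r 0.0551  resist 2.75 radial -1.72 fz -1.8
```

```bash
python3 -m inch '[{"dp":[0.23,0.18,0],"twist":[0,0,0],"gripper":-1},{"dp":[0.45,0.36,0],"twist":[0,0,0],"gripper":-1}]'
python3 - <<'E'
from h import *
tang((.5865,.038))
E
python3 -m inch '[{"dp":[0.21,0.2,0],"twist":[0,0,0],"gripper":-1},{"dp":[0.4,0.41,0],"twist":[0,0,0],"gripper":-1}]'
python3 - <<'E'
from h import *
tang((.5865,.038))
E
```

```text
time: 15.32
position: [0.5454, 0.0747, 0.2009]
orientation: [0.707, 0.707, -0.0, -0.0]
ft_force: [-0.5, -2.3, -3.5]
grip_width: 0.0245
pos [0.5454 0.0747 0.2009] th 138.19 r 0.0551  resist 2.03 radial -1.19 fz -3.5
time: 15.58
position: [0.5495, 0.0788, 0.2009]
orientation: [0.707, 0.707, -0.0, -0.0]
ft_force: [0.0, -3.3, -5.0]
grip_width: 0.0244
pos [0.5495 0.0788 0.2009] th 132.18 r 0.0551  resist 2.18 radial -2.44 fz -5.0
```

```bash
python3 -m inch '[{"dp":[0.18,0.22,0.05],"twist":[0,0,0],"gripper":-1},{"dp":[0.34,0.45,0.05],"twist":[0,0,0],"gripper":-1}]'
python3 - <<'E'
from h import *
tang((.5865,.038))
E
python3 -m inch '[{"dp":[0.15,0.24,0],"twist":[0,0,0],"gripper":-1},{"dp":[0.3,0.48,0],"twist":[0,0,0],"gripper":-1}]'
python3 - <<'E'
from h import *
tang((.5865,.038))
E
```

```text
time: 15.82
position: [0.5543, 0.0826, 0.2009]
orientation: [0.707, 0.707, 0.0, -0.0]
ft_force: [-3.0, -0.7, -2.3]
grip_width: 0.0246
pos [0.5543 0.0826 0.2009] th 125.84 r 0.0550  resist 2.80 radial 1.20 fz -2.3
time: 16.08
position: [0.5591, 0.0856, 0.2009]
orientation: [0.707, 0.707, 0.0, -0.0]
ft_force: [-4.0, 0.7, -1.5]
grip_width: 0.0247
pos [0.5591 0.0856 0.2009] th 119.92 r 0.0550  resist 3.09 radial 2.61 fz -1.5
```

```bash
python3 -m inch '[{"dp":[0.16,0.25,0],"twist":[0,0,0],"gripper":-1},{"dp":[0.3,0.5,0],"twist":[0,0,0],"gripper":-1}]'
python3 - <<'E'
from h import *
tang((.5865,.038))
E
python3 -m inch '[{"dp":[0.1,0.27,0],"twist":[0,0,0],"gripper":-1}]'
python3 - <<'E'
from h import *
tang((.5865,.038))
E
python3 -m inch '[{"dp":[0.1,0.27,0],"twist":[0,0,0],"gripper":-1}]'
python3 - <<'E'
from h import *
tang((.5865,.038))
E
```

```text
time: 16.32
position: [0.5643, 0.0883, 0.2009]
orientation: [0.707, 0.707, 0.0, 0.0]
ft_force: [-2.5, 1.0, -1.7]
grip_width: 0.0245
pos [0.5643 0.0883 0.2009] th 113.87 r 0.0550  resist 1.92 radial 1.96 fz -1.7
time: 16.45
position: [0.567, 0.0893, 0.2009]
orientation: [0.707, 0.707, 0.0, -0.0]
ft_force: [-3.7, 0.7, -1.9]
grip_width: 0.0246
pos [0.567  0.0893 0.2009] th 110.85 r 0.0549  resist 3.18 radial 1.99 fz -1.9
time: 16.58
position: [0.5697, 0.0903, 0.2009]
orientation: [0.707, 0.707, 0.0, -0.0]
ft_force: [-3.0, 1.2, -1.0]
grip_width: 0.0245
pos [0.5697 0.0903 0.2009] th 107.85 r 0.0550  resist 2.53 radial 2.04 fz -1.0
```

```bash
python3 -m inch '[{"dp":[0.08,0.18,0],"twist":[0,0,0],"gripper":-1}]'|grep force
python3 - <<'E'
from h import *
tang((.5865,.038))
E
python3 -m inch '[{"dp":[0.06,0.19,0],"twist":[0,0,0],"gripper":-1}]'|grep force
python3 - <<'E'
from h import *
tang((.5865,.038));table(104,range(2,61,2))
E
```

```text
ft_force: [-3.1, 0.6, -0.5]
pos [0.5715 0.0909 0.2009] th 105.79 r 0.0550  resist 2.78 radial 1.44 fz -0.5
ft_force: [-2.4, -0.6, -1.5]
pos [0.5734 0.0913 0.2009] th 103.82 r 0.0549  resist 2.49 radial -0.03 fz -1.5
2 [0.04, 0.19]
4 [0.08, 0.38]
6 [0.11, 0.57]
8 [0.13, 0.76]
10 [0.15, 0.95]
12 [0.16, 1.14]
14 [0.16, 1.33]
16 [0.16, 1.52]
18 [0.15, 1.71]
20 [0.13, 1.91]
22 [0.11, 2.1]
24 [0.08, 2.29]
26 [0.04, 2.47]
28 [0.0, 2.66]
30 [-0.05, 2.85]
32 [-0.11, 3.03]
34 [-0.17, 3.21]
36 [-0.24, 3.39]
38 [-0.31, 3.57]
40 [-0.39, 3.74]
42 [-0.48, 3.91]
44 [-0.57, 4.08]
46 [-0.67, 4.25]
48 [-0.78, 4.41]
50 [-0.89, 4.56]
52 [-1.0, 4.72]
54 [-1.12, 4.87]
56 [-1.25, 5.01]
58 [-1.38, 5.15]
60 [-1.52, 5.29]
```

```bash
cat > t.py <<'E'
from h import *
tang((.5865,.038))
E
python3 -m inch '[{"dp":[0.04,0.19,0],"twist":[0,0,0],"gripper":-1}]' >/dev/null; python3 t.py
python3 -m inch '[{"dp":[0.04,0.19,0],"twist":[0,0,0],"gripper":-1}]' >/dev/null; python3 t.py
```

```text
pos [0.5753 0.0918 0.2009] th 101.81 r 0.0549  resist 1.98 radial 0.00 fz -0.1
pos [0.5771 0.0921 0.2008] th 99.83 r 0.0550  resist 2.35 radial 0.61 fz -0.4
```

```bash
python3 -m inch '[{"dp":[0.03,0.19,0],"twist":[0,0,0],"gripper":-1}]' >/dev/null; python3 t.py
python3 -m inch '[{"dp":[0.02,0.19,0],"twist":[0,0,0],"gripper":-1}]' >/dev/null; python3 t.py
```

```text
pos [0.579  0.0924 0.2008] th 97.82 r 0.0549  resist 2.96 radial 1.10 fz -0.4
pos [0.5809 0.0927 0.2008] th 95.82 r 0.0549  resist 1.93 radial -0.39 fz -1.2
```

```bash
python3 -m inch '[{"dp":[0.02,0.19,0],"twist":[0,0,0],"gripper":-1}]' >/dev/null; python3 t.py
python3 -m inch '[{"dp":[0.01,0.19,0],"twist":[0,0,0],"gripper":-1}]' >/dev/null; python3 t.py
```

```text
pos [0.5828 0.0928 0.2009] th 93.84 r 0.0549  resist 2.72 radial 0.14 fz -0.6
pos [0.5847 0.0929 0.2008] th 91.86 r 0.0549  resist 2.21 radial 0.32 fz -0.8
```

```bash
python3 -m inch '[{"dp":[0.0,0.19,0],"twist":[0,0,0],"gripper":-1}]' >/dev/null; python3 t.py
python3 -m inch '[{"dp":[0.0,0.19,0],"twist":[0,0,0],"gripper":-1}]' >/dev/null; python3 t.py
python3 - <<'E'
from h import *
p,d,s=cap('wrist','w6')
P=cloud('wrist',d,s); 
Z=P[:,:,2]; print(np.nanmedian(Z[120:260:10,190:340:10],axis=1))
E
```

```text
pos [0.5866 0.0929 0.2009] th 89.92 r 0.0549  resist 3.04 radial -0.89 fz -0.9
pos [0.5884 0.0929 0.2008] th 88.06 r 0.0549  resist 3.62 radial -0.63 fz 0.5
[0.04770416 0.0476533  0.04822039 0.04786378 0.04800378 0.04774495
 0.06078337 0.06562274 0.06583285 0.06557907 0.06585257 0.06626175
 0.1390478  0.21708684]
```

View pics/w6.png

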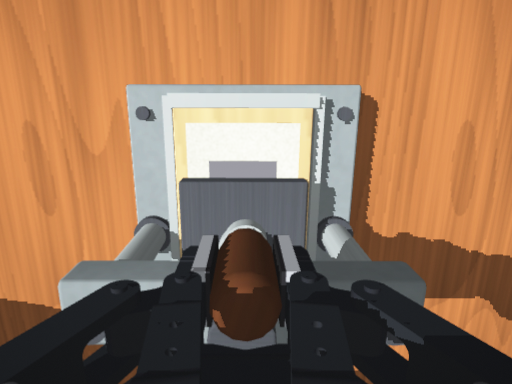

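```bash
python3 -m inch '[{"dp":[0.0,0.1,0],"twist":[0,0,0],"gripper":-1}]' >/dev/null; python3 t.py
python3 -m inch '[{"dp":[0.0,0.1,0],"twist":[0,0,0],"gripper":-1}]' >/dev/null; python3 t.py
```

```text
pos [0.5893 0.0929 0.2008] th 87.05 r 0.0549  resist 2.81 radial -0.33 fz 0.2
pos [0.5903 0.0928 0.2008] th 86.07 r 0.0550  resist 4.91 radial -1.21 fz 1.8
```

```bash
python3 -m inch '[{"dp":[0.0,0.1,0],"twist":[0,0,0],"gripper":-1}]' >/dev/null; python3 t.py
```

```text
pos [0.5913 0.0928 0.2008] th 85.03 r 0.0550  resist 5.65 radial -1.79 fz 1.3
```

```bash
python3 -m inch '[{"dp":[0.0,0.1,0],"twist":[0,0,0],"gripper":-1}]' >/dev/null; python3 t.py
python3 -m inch '[{"dp":[0.0,0,0],"twist":[0,0,0],"gripper":-1}]' >/dev/null; python3 t.py
```

```text
pos [0.5922 0.0926 0.2008] th 84.00 r 0.0549  resist 6.21 radial -2.86 fz 1.9
pos [0.5923 0.0926 0.2008] th 83.91 r 0.0549  resist 3.90 radial -2.83 fz 0.9
```

```bash
python3 -m inch '[{"dp":[-0.01,0.1,0],"twist":[0,0,0],"gripper":-1}]' >/dev/null; python3 t.py
```

```text
pos [0.5931 0.0926 0.2008] th 83.07 r 0.0550  resist 5.29 radial -2.68 fz 2.9
```

```bash
python3 -m inch '[{"dp":[-0.01,0.1,0],"twist":[0,0,0],"gripper":-1}]' >/dev/null; python3 t.py
```

```text
pos [0.5941 0.0925 0.2008] th 82.09 r 0.0550  resist 5.59 radial -2.87 fz 2.6
```

```bash
python3 -m inch '[{"dp":[-0.01,0.1,0],"twist":[0,0,0],"gripper":-1}]' >/dev/null; python3 t.py
```

```text
pos [0.595  0.0923 0.2008] th 81.11 r 0.0550  resist 6.70 radial -2.91 fz 2.8
```

```bash
python3 -m inch '[{"dp":[-0.02,0.1,0],"twist":[0,0,0],"gripper":-1}]' >/dev/null; python3 t.py
```

```text
pos [0.596  0.0922 0.2008] th 80.09 r 0.0550  resist 6.27 radial -2.97 fz 3.2
```

```bash
python3 -m inch '[{"dp":[-0.01,0.06,0],"twist":[0,0,0],"gripper":-1}]' >/dev/null; python3 t.py
python3 -m inch '[{"dp":[0,0,0],"twist":[0,0,0],"gripper":-1},{"dp":[0,0,0],"twist":[0,0,0],"gripper":-1}]' >/dev/null; python3 t.py
```

```text
pos [0.5965 0.0921 0.2008] th 79.53 r 0.0550  resist 5.55 radial -3.72 fz 2.2
pos [0.5965 0.092  0.2008] th 79.49 r 0.0550  resist 6.30 radial -2.28 fz 3.5
```

```bash
python3 -m inch '[{"dp":[-0.02,0.1,0],"twist":[0,0,0],"gripper":-1}]' >/dev/null; python3 t.py
python3 -m inch '[{"dp":[-0.02,0.1,0],"twist":[0,0,0],"gripper":-1}]' >/dev/null; python3 t.py
```

```text
pos [0.5974 0.0919 0.2008] th 78.62 r 0.0550  resist 6.45 radial -3.73 fz 2.8
pos [0.5983 0.0917 0.2008] th 77.58 r 0.0550  resist 7.52 radial -3.14 fz 2.4
```

```bash
python3 -m inch '[{"dp":[-0.02,0.1,0],"twist":[0,0,0],"gripper":-1}]' >/dev/null; python3 t.py
python3 -m inch '[{"dp":[0,0,0],"twist":[0,0,0],"gripper":-1}]' >/dev/null; python3 t.py
```

```text
pos [0.5993 0.0915 0.2008] th 76.57 r 0.0550  resist 7.70 radial -4.81 fz 4.2
pos [0.5994 0.0915 0.2008] th 76.47 r 0.0550  resist 6.91 radial -3.91 fz 2.8
```

```bash
python3 -m inch '[{"dp":[0,-0.1,0],"twist":[0,0,0],"gripper":0},{"dp":[0,-0.1,0],"twist":[0,0,0],"gripper":0.6},{"dp":[0,-0.1,0],"twist":[0,0,0],"gripper":1},{"dp":[0,-0.1,0],"twist":[0,0,0],"gripper":1},{"dp":[0,-0.1,0],"twist":[0,0,0],"gripper":1},{"dp":[0,-0.1,0],"twist":[0,0,0],"gripper":1}]'; python3 - <<'E'
from h import *
p,d,s=cap('wrist','w7'); print(s['ft_force'],s['position'])
E
```

```text
time: 20.62
position: [0.599, 0.0919, 0.2008]
orientation: [0.707, 0.707, -0.0, 0.0]
ft_force: [0.9, 0.0, 0.2]
grip_width: 0.0854
[0.91015127 0.02686445 0.22315562] [0.59897228 0.0918647  0.20082334]
```

View pics/w7.png

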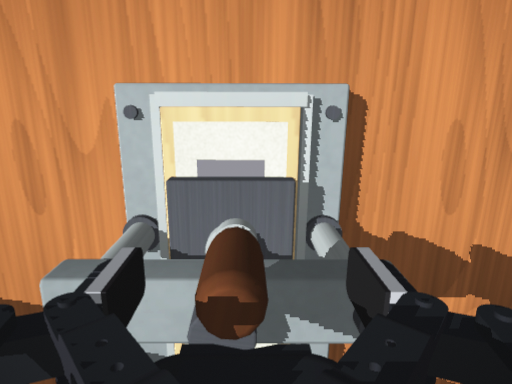

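```bash
python3 -m inch '[{"dp":[0,-0.3,-1],"twist":[0,0,0],"gripper":1},{"dp":[0,-0.3,-4],"twist":[0,0,0],"gripper":1},{"dp":[-1,-0.3,-9],"twist":[0,0,0],"gripper":1},{"dp":[-4,-1,-13],"twist":[0,0,0],"gripper":1},{"dp":[-5.5,-2,-13.6],"twist":[0,0,0],"gripper":1},{"dp":[-5.5,-2,-13.6],"twist":[0,0,0],"gripper":1},{"dp":[-5.5,-2,-13.6],"twist":[0,0,0],"gripper":1}]'; python3 - <<'E'
from h import *
p,d,s=cap('wrist','w8'); print(s['ft_force'],s['position'])
p=p.astype(int); sub=np.zeros(p.shape[:2],np.uint8); sub[90:160,220:330]=((p[:,:,0]>1.6*p[:,:,2]))[90:160,220:330]*255
n,l,st,c=cv2.connectedComponentsWithStats(sub); i=1+np.argmax(st[1:,4]); print(st[i],c[i])
k=plane('wrist',[c[i]],.246,s)[0]; print('knob',k,np.degrees(np.arctan2(k[1]-.038,k[0]-.5865)))
cap('scene','s8'); cap('top','t8')
P=cloud('wrist',d,s); print(np.nanmedian(P[115:140,285:300,2]))
E
```

```text
time: 21.55
position: [0.5786, 0.0382, 0.3357]
orientation: [0.707, 0.708, -0.0, -0.001]
ft_force: [-0.0, 0.5, -0.0]
grip_width: 0.0855
[-0.03454191  0.5252599  -0.00263389] [0.57856034 0.03815435 0.33568378]
[ 250  106   36   37 1043] [267.10258869 123.77852349]
knob [0.59331461 0.09173187 0.246     ] 82.77198521867088
0.0654768169621098
```

View pics/w8.png

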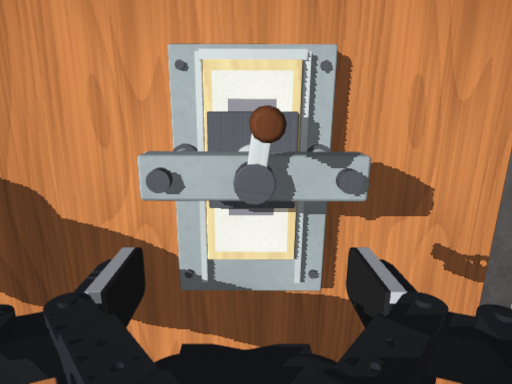

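View pics/s8.png

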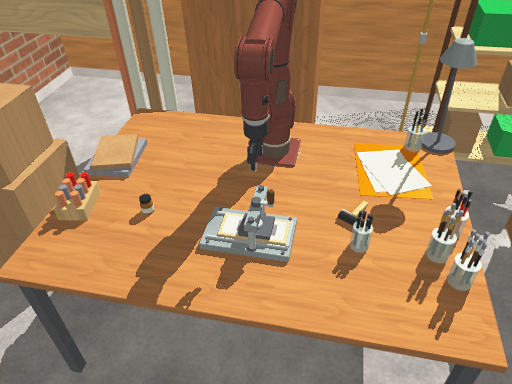

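```bash
python3 -m inch '[{"dp":[0,0,-2],"twist":[0,0,0],"gripper":1},{"dp":[0,0,0],"twist":[0,0,0],"gripper":1},{"dp":[0,0,0],"twist":[0,0,0],"gripper":1},{"dp":[0,0,0],"twist":[0,0,0],"gripper":1},{"dp":[0,0,0],"twist":[0,0,0],"gripper":1},{"dp":[0,0,0],"twist":[0,0,0],"gripper":1},{"dp":[0,0,0],"twist":[0,0,0],"gripper":1},{"dp":[0,0,0],"twist":[0,0,0],"gripper":1},{"dp":[0,0,0],"twist":[0,0,0],"gripper":1},{"dp":[0,0,0],"twist":[0,0,0],"gripper":1}]'; python3 - <<'E'
from h import *
p,d,s=cap('wrist','w9'); print(s['ft_force'],s['position'])
p=p.astype(int); sub=np.zeros(p.shape[:2],np.uint8); sub[90:160,220:330]=((p[:,:,0]>1.6*p[:,:,2]))[90:160,220:330]*255
n,l,st,c=cv2.connectedComponentsWithStats(sub); i=1+np.argmax(st[1:,4]); print(st[i],c[i])
k=plane('wrist',[c[i]],.246,s)[0]; print('knob',k,np.degrees(np.arctan2(k[1]-.038,k[0]-.5865)))
f=lambda u:(np.array(u,float)+.5)/6.5-.5+np.array([200,135])
a=cv2.imread('pics/t8.png')[135:225,200:320]; cv2.imwrite('pics/crop8.png',cv2.resize(a,None,fx=6.5,fy=6.5,interpolation=cv2.INTER_CUBIC))
# gripped-picture check: knob in w6 (gripped, TCP-known)
for nm in('top0','t8'):
    q=cv2.imread(f'pics/{nm}.png').astype(int)
    print(nm,q[198,378],q[189,145],q[220,165])
E
```

```text
time: 22.95
position: [0.579, 0.0368, 0.3368]
orientation: [0.707, 0.707, -0.0, 0.0]
ft_force: [0.1, 0.5, 0.7]
grip_width: 0.0853
[0.1414248  0.4663497  0.70197795] [0.57896057 0.03681075 0.33682757]
[ 249  104   36   37 1033] [266.12197483 121.69990319]
knob [0.59332308 0.0916442  0.246     ] 82.75138768153015
top0 [29 39 54] [39 46 54] [30 52 81]
t8 [31 39 55] [42 49 59] [33 54 85]
```

View pics/crop8.png

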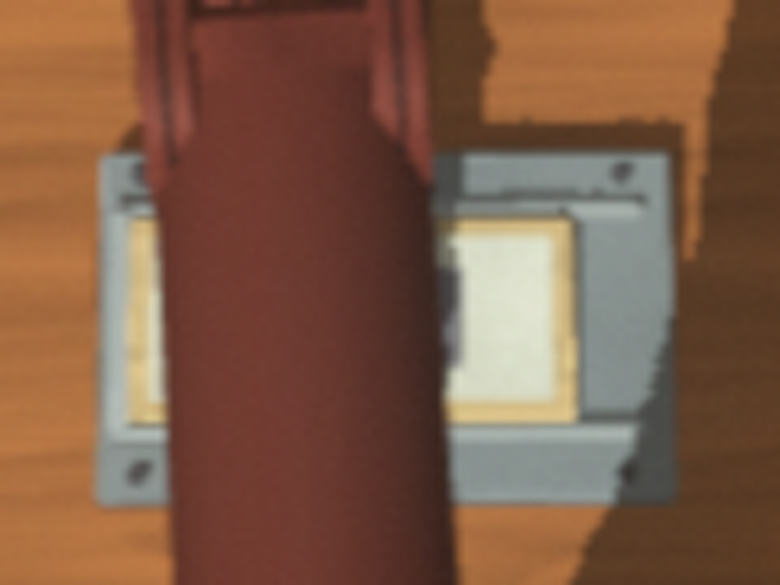

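View pics/t8.png

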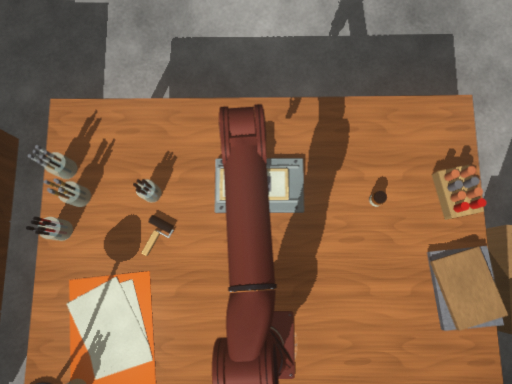

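```bash
python3 -c "
from cell import *
print(sign_off())"
```

```text
the job is handed in; nothing more can be done
None
```

I pushed the board home against the back stop, wound the crank clockwise until the platen clamped it, let go, and handed the job in at about 23 s. `sign_off` reports no verdict.

- **Board:** with the board against the stop, the push force rose to about 22 N and the fingers stopped moving. The top picture then put the board's far edge at y = 0.158 m, where I had measured the stop's face, and the final picture shows it unmoved.
- **Clamping:** it took about 1.09 turns. Resistance at the knob was about 2.6 N running free and rose to about 7.5 N, or roughly 80 N of clamping force. The force readings scattered by about 0.7 N.
- **After letting go:** the crank sprang back about 6°, more than I expected, and then stood still at 82.8° in two looks over a second apart. I estimate 35 to 48 N of clamping force remains, against the 25 N needed. That is worked out from the crank angle and knob force, as I could not measure it directly.
- **Bystanders:** the jar, ink bottle and brayer look unmoved in the before and after top views. I compared these by eye and a few pixels, and did not measure their positions again.
- **Robot:** the gripper was clear above the knob with near-zero wrist force at hand-in.
- **Camera disagreement:** the top and wrist cameras disagreed by about 3 to 6 mm in x. I used the wrist camera, and the knob's circle during winding confirmed it (radius 55 mm).

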